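# Make up two heel-fitting kits at the shoemaker's bench

## Robot

A 6-joint arm with a two-finger parallel gripper is mounted at the origin on the work surface. World frame = base frame: x ahead of the robot, y to its left, z up, the work surface at z = 0. Lengths are in m, angles in rad, forces in N, time in s.
With the tool pointing down it reaches from about 0.25 to 0.775 m from the base axis. Payload 8.9 kg.
Tool frame: the origin (TCP) lies between the finger pads; the fingertips stand 25 mm ahead of it and the grasp point (between the pads) lies 6 mm ahead of it; z points along the fingers, y is the line along which they close (so a half turn about z gives the same grasp; the last joint's range is limited). The gripper opens to 85 mm and grips with 20 to 120 N. Pads are 22 mm wide; open, the fingers measure 114 mm over their backs; the gripper's body (76 mm by 85 mm) begins 54 mm behind the grasp point. The pads swing forward as they close: fully open they stand 13 mm farther back than shut.
Start: joints at [-1.418, 0.291, -0.153, 1.127, 0, 1.431], TCP at [0.151, -0.503, 0.22] pointing down, gripper open.
Joint ranges: [-2.52, 2.52], [-0.91, 1.74], [-1.3, 1.37], [-1.96, 2.02], [-1.52, 1.47], [-3.14, 3.14]. Speed limits (rad/s): [2.22, 2.22, 2.79, 3.14, 3.14, 3.14].

## Interface

Orientations are given as a rotation vector (axis times angle).
In Python, from station import sensors, vision, ctrl gives the robot as it stands.
- The arm moves only by the tool jog_arm, never from a script. Its argument "steps" is a list of rows, each a list of 3 entries, a list of its own where there are three numbers: the shift along the tool's x, y, z normalised to -1 to 1, where 1 is 0.2 m, then the turn, a rotation vector about the tool's x, y, z normalised to -1 to 1, where 1 is 360 degrees, then the opening, from -1 (shut) to 1 (fully open). In form: [[[dx, dy, dz], [rx, ry, rz], fingers], ...]. A call has 1 to 20 rows; each row is the pose to reach, as a shift and turn from the pose commanded when the call began, along the tool's axes at that moment, turning the shorter way round; what a row does not reach only later rows make up. A row lasts 1/8 s, in which the tool goes at most 62.5 mm and 10.7 degrees, less where a joint would pass 70% of its speed; a pose out of reach is approached as far as the arm can. A call with a number of a shift or a turn outside -1 to 1 is refused whole. A call with a gripper value outside its range is refused whole. The fingers move at their own pace and stop on an object; "squeeze" is the grip in N (left out, the last holds). Time passes only in rows, so rows that repeat a pose let the fingers close. It gives the time, the measured TCP pose, the force, the opening and the grip force at its end, in the units of the state.
- sensors.read_state(): the state, without advancing time (a new reading comes with each control period).
- vision.read_camera(name): name is "side" or "top" or "wrist"; returns a dict with "img" (420x560x3 uint8, red, green, blue), "fovy" (degrees; the focal length in pixels is half the picture's height over the tangent of half this angle, whatever the lens; pixels are square), "cx", "cy" (the principal point, pixels), "R" (3x3) and "t" (3): a world point X has camera coordinates R X + t; the wrist camera has in their place "mount" (4x4, takes a point from camera to tool coordinates, whose origin is the TCP and whose axes are the flange's). Camera axes: x right, y down, z forward; pixel columns grow to the right and rows downward; lengths in m; the calibration is good to about 2 mm. The wrist camera is an equidistant fisheye: a pixel r from the principal point sees the ray r / f radians off the axis. A picture is of the moment at which its call begins: read the wrist's pose just before it. There is no depth.
- ctrl.hand_in(): hands the job in; it is judged then, once.
The state is a dict: "clock": time; "qpos": joint angles; "qd": joint speeds; "tau": joint torques, N m; "ee_pos": TCP position; "ee_rot": TCP orientation; "wrist_force": force on the tool from outside, world axes, zero at the start; "wrist_torque": the same for the moment, N m; "gripper_width": finger opening in m; "finger_force": force on a finger pad.
Only numpy, scipy, OpenCV 4.12 (cv2) and the standard library are available. Lean on these libraries where they do the work, as an engineer would, in place of code of your own. Each camera call takes 0.05 s, during which the arm holds its last target. There are 200 camera calls.

## Task

Make up the two job trays from the stock on the bench, one thing to a compartment, each standing upright on the tray's floor. The tray with two compartments gets the low heel block and the cement jar; the tray with three gets the tall heel block in its middle compartment, with the nail tin and the eyelet die on either side of it. Do not tip the cement jar, and leave the yellow cup and the black shoe at the far middle of the bench where they stand.

Things in the scene. Friction and masses are not known exactly. Their poses are not given: they have to be found in the camera images.
- tray3: plywood tray with three compartments, 80 x 226 mm, walls 4 mm thick and 16 mm high from the bench, floor 4 mm thick. Fixed to the bench. Origin: centre of its underside. x is its short axis, y its long axis (the compartments lie in a row along y), z up. Compartments are 72 mm (x) by 70 mm (y) inside, their centres at y = -74, 0 and +74 mm.
- tray2: plywood tray with two compartments, otherwise like the other: 80 x 152 mm, walls 4 mm thick and 16 mm high from the bench, floor 4 mm thick. Fixed to the bench. Origin: centre of its underside. x is its short axis, y its long axis (the compartments lie in a row along y), z up. Compartments are 72 mm (x) by 70 mm (y) inside, their centres at y = -37 and +37 mm.
- heel_tall: tall shoe heel block, 60 mm high: brown stacked layers on a black rubber foot, D-shaped from above, 47 mm long (x, from -23.5 flat end to +23.5 round end) and 44 mm wide (y, flat parallel sides); 60 to 130 g. Origin: centre of its underside, z up.
- heel_low: low shoe heel block, 30 mm high, otherwise the same shape as the tall one: brown layers on black rubber, D-shaped from above, 47 mm long (x, flat end to -x) and 44 mm wide (y, flat parallel sides); 35 to 70 g. Origin: centre of its underside, z up.
- jar: closed cement jar, amber glass 42 mm in diameter up to 44 mm, then a shoulder and a black cap 38 mm in diameter from 49 to 65 mm high; round, 75 to 160 g. Origin: centre of its underside, z up.
- nail_tin: closed rectangular steel tin, 34 mm high; its lid, 50 mm (x) by 40 mm (y), covers it from 22 to 34 mm high, the body below is 48 x 38 mm; 80 to 170 g. Origin: centre of its underside, z up.
- die: turned steel eyelet-setting die, 50 mm high: round foot 44 mm in diameter and 12 mm high, round stem 26 mm in diameter from 15 to 45 mm, tapering to 18 mm at the top; 120 to 260 g. Origin: centre of its underside, z up.
- cup: yellow drinking cup, 75 mm high, 66 mm across the rim, loose, to be left alone. Origin: centre of its underside.
- shoe: finished black shoe with a yellow tongue, about 240 mm long, 80 mm high, 88 mm wide, standing beyond the trays in the middle of the far side, loose, to be left alone (its mate stands apart, at the robot's far right). Origin: middle of its sole's underside, x towards the toe.
Things that resemble listed ones, but are neither listed nor needed, are in the scene too. Leave any blue or red look-alike of the die alone.

How it is judged:
By the outcome, as a careful person would: the job done as asked, in the order asked, and still so for the second after the job is handed in, with the robot touching nothing.
It also fails if it takes over 120 s, if anything falls off the work surface, if the arm or the gripper's body presses on something with over 40 N, if the wrist force passes 120 N, or if a joint passes its speed limit or range.

## Working session

There is one attempt and no reset: what is moved stays moved. The work goes in short steps, Python scripts to look and compute and a tool call to move; the robot and the scene stay as the last step left them, time stands still between calls to the robot, and variables do not carry over. Pictures are saved under pics/ and viewed, at most 14 in all, crops included, and the job is handed in when it is done.

Besides the shell and the picture viewer there is one more tool, called after "Call:" by a JSON object that holds its "method" and its "body", one argument or row to a line. jog_arm: Moves the arm, as the interface text tells. Scaled input: -1 to 1 covers 0.2 m each way for a shift and 360 degrees each way for a turn. Its arguments: {"type":"object","properties":{"steps":{"type":"array","items":{"type":"array"}},"squeeze":{"type":"number"}},"required":["steps"]}

```bash
mkdir -p pics; ls; cat > h.py <<'E'
import numpy as np, cv2
from station import sensors, vision, ctrl
def snap(n,fn=None):
    c=vision.read_camera(n)
    if fn: cv2.imwrite('pics/'+fn,c['img'][:,:,::-1])
    return c
def f(c): return c['img'].shape[0]/2/np.tan(np.radians(c['fovy'])/2)
def ray(c,u,v):
    d=np.array([(u-c['cx'])/f(c),(v-c['cy'])/f(c),1.]); R=np.array(c['R']); t=np.array(c['t'])
    return -R.T@t, R.T@d
def onz(c,u,v,z):
    o,d=ray(c,u,v); return o+d*(z-o[2])/d[2]
def proj(c,X):
    p=np.array(c['R'])@np.array(X)+c['t']; return f(c)*p[:2]/p[2]+[c['cx'],c['cy']]
def tri(rays):
    A=np.zeros((3,3));b=np.zeros(3)
    for o,d in rays:
        d=d/np.linalg.norm(d);P=np.eye(3)-np.outer(d,d);A+=P;b+=P@o
    X=np.linalg.solve(A,b); return X,[float(np.linalg.norm(np.cross(X-o,d/np.linalg.norm(d)))) for o,d in rays]
E
python3 - <<'E'
from h import *
import pickle
s=sensors.read_state();print(s)
d={}
for n in('top','side','wrist'):
    c=snap(n,n+'0.png');d[n]=c
    print(n,c['fovy'],c['cx'],c['cy'],c.get('mount'), (-np.array(c['R']).T@c['t']) if 'R' in c else '')
pickle.dump((d,s),open('v0.pkl','wb'))
E
```

```text
pics
{'clock': 0.0, 'qpos': array([-1.41831343e+00,  2.91277798e-01, -1.54124937e-01,  1.12667957e+00,
       -1.59175225e-05,  1.43148270e+00]), 'qd': array([-0.00062289,  0.00205577,  0.00148354,  0.00035136,  0.00088117,
        0.00130209]), 'tau': array([-2.62011657e-03, -5.37148440e+01,  3.31370544e+01,  1.62358547e-02,
       -3.08357203e-04, -1.65134168e-05]), 'ee_pos': array([ 0.15095187, -0.50236597,  0.21893411]), 'ee_rot': array([-3.10694329e+00, -4.56541611e-01,  3.82879332e-05]), 'wrist_force': array([-0.41387213,  0.38089396, -0.6494926 ]), 'wrist_torque': array([0.00756689, 0.03134085, 0.05410114]), 'finger_force': 0.0, 'gripper_width': 0.08600201507557476}
top 44.983466042766935 277.0523654078543 207.9363538678706 None [0.3680515  0.01794707 1.40360352]
side 51.216142260141375 277.2791456912436 202.79598447065536 None [ 0.37791733 -0.81078616  0.67808433]
wrist 65.70646984690485 282.2684553295439 206.2603963107029 [[-1.04116820e-04 -9.53315900e-01 -3.01974807e-01  7.68726435e-02]
 [ 9.99999884e-01 -2.41036752e-04  4.16151802e-04 -3.25367377e-04]
 [-4.69511156e-04 -3.01974728e-01  9.53315815e-01 -1.54172448e-01]
 [ 0.00000000e+00  0.00000000e+00  0.00000000e+00  1.00000000e+00]]
```

View pics/top0.png

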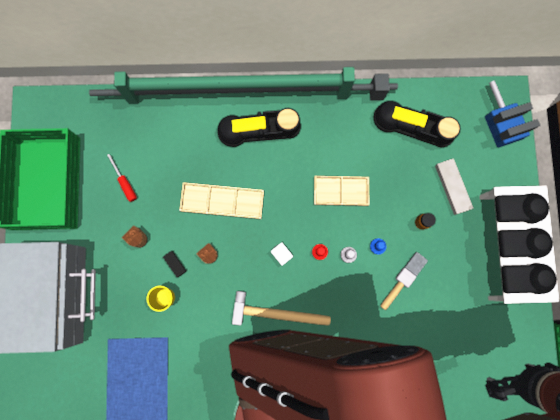

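View pics/side0.png

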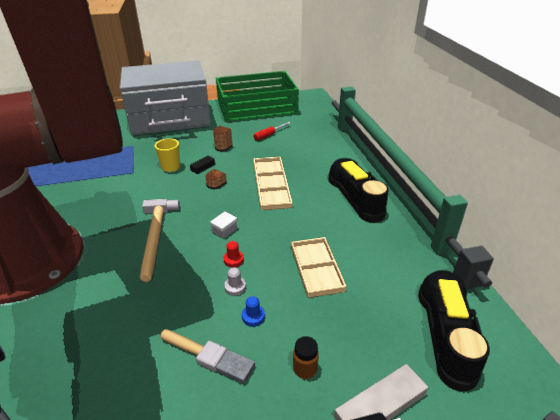

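The top view shows tray3 at (222,200), tray2 at (342,191), brown blocks at (135,236) and (207,253), a white or steel tin at (282,254), a red die at (320,252), a silver die at (349,255), a blue die at (379,246) and the jar at (426,220). The cup is at (160,298), and the shoes are at (260,126) and (417,122). In the side view the left block at (222,138) looks taller than the other at (216,179).

Die candidates are red (320,252), silver (349,255) and blue (379,246). The steel one is the silver. I'll confirm the dies and heels in one enlarged crop.

```bash
python3 - <<'E'
import cv2,numpy as np
t=cv2.imread('pics/top0.png');s=cv2.imread('pics/side0.png')
z=lambda i,x,y,w,h:cv2.resize(i[y:y+h,x:x+w],(400,300),interpolation=cv2.INTER_CUBIC)
cv2.imwrite('pics/crop1.png',np.vstack([np.hstack([z(t,105,205,120,90),z(t,265,220,128,96)]),np.hstack([z(s,180,110,120,90),z(s,200,205,160,120)])]))
E
```

```text
(no output)
```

View pics/crop1.png

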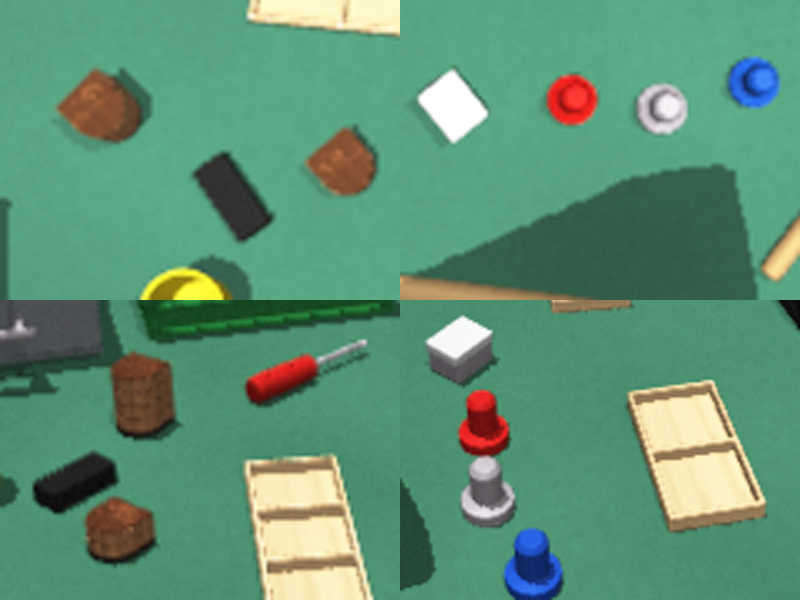

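The crop shows both heels upright, tall at top-view (135,236) and low at (207,253). The silver die at (349,255) is the bare steel one wanted. Red and blue are the look-alikes.

```bash
cat > m.py <<'E'
from h import *
def mask(img,kind):
    h=cv2.cvtColor(img,cv2.COLOR_RGB2HSV).astype(int);H,S,V=h[...,0],h[...,1],h[...,2]
    if kind=='brown': m=((H<22)|(H>170))&(S>60)&(V<230)
    if kind=='wood': m=(H>8)&(H<32)&(S>25)&(V>70)
    if kind=='grey': m=(S<45)&(V>90)
    if kind=='any': m=~((H>60)&(H<95)&(S>70))
    return m.astype(np.uint8)
def blob(c,kind,roi):
    x,y,w,h=roi;m=np.zeros(c['img'].shape[:2],np.uint8);m[y:y+h,x:x+w]=mask(c['img'],kind)[y:y+h,x:x+w]
    cs,_=cv2.findContours(m,cv2.RETR_EXTERNAL,cv2.CHAIN_APPROX_NONE)
    k=max(cs,key=cv2.contourArea);return k[:,0,:].astype(float)
E
python3 - <<'E'
from m import *
import pickle
d,s=pickle.load(open('v0.pkl','rb'));T,S=d['top'],d['side']
# tray corners
for n,rt,rs,L in(('tray3',(170,170,105,60),(245,148,55,70),226),('tray2',(305,165,75,55),(285,230,65,72),152)):
    ht=cv2.convexHull(blob(T,'wood',rt).astype(np.float32));hs=cv2.convexHull(blob(S,'wood',rs).astype(np.float32))
    bt=cv2.boxPoints(cv2.minAreaRect(ht))
    P=[onz(T,*p,.016) for p in bt];c=np.mean(P,0)
    e=[P[1]-P[0],P[2]-P[1]];ln=[np.linalg.norm(x) for x in e];l=e[int(np.argmax(ln))]
    print(n,'c',c.round(4),'sides',np.round(ln,3),'long yaw',np.degrees(np.arctan2(l[1],l[0])).round(1))
    # match side-view hull vertices
    for p,X in zip(bt,P):
        q=hs[:,0][np.argmin(np.linalg.norm(hs[:,0]-proj(S,X),axis=1))]
        Y,r=tri([ray(T,*p),ray(S,*q)]);print('  corner',Y.round(3),'res',np.round(r,4), 'pix err',np.round(q-proj(S,X),1))
for n,k,rt,rs,h in(('heel_low','brown',(190,235,35,35),(200,165,32,28),.03),('jar','any',(408,205,33,30),(285,330,40,52),.065),('heel_tall','brown',(115,220,38,35),(208,120,30,36),.06),('tin','grey',(265,238,32,32),(205,205,38,35),.034),('die','grey',(338,243,22,24),(218,262,33,35),.05)):
    bt=blob(T,k,rt);bs=blob(S,k,rs)
    mc=lambda b:(lambda M:(M['m10']/M['m00'],M['m01']/M['m00']))(cv2.moments(b.astype(np.int32)))
    a,b=mc(bt),mc(bs);X,r=tri([ray(T,*a),ray(S,*b)])
    print(n,X.round(4),np.round(r,4),'pix',np.round(a),np.round(b),'areas',cv2.contourArea(bt.astype(np.int32)),cv2.contourArea(bs.astype(np.int32)),'extS',bs.min(0),bs.max(0),'radius',np.hypot(*X[:2]).round(3), 'top pix pred', proj(S,[X[0],X[1],h]).round())
E
```

```text
tray3 c [0.5982 0.148  0.016 ] sides [0.082 0.228] long yaw -96.9
  corner [0.573 0.264 0.017] res [0.0019 0.0019] pix err [ 1.2 -0.5]
  corner [0.652 0.258 0.013] res [0.0013 0.0013] pix err [-0.7  0.9]
  corner [0.622 0.03  0.029] res [0.0011 0.0011] pix err [-1.7 -3.9]
  corner [0.544 0.04  0.018] res [0.0001 0.0001] pix err [-0.2 -0.6]
tray2 c [ 0.6173 -0.185   0.016 ] sides [0.151 0.082] long yaw -91.4
  corner [ 0.66  -0.111  0.016] res [0.0005 0.0005] pix err [-0.4  0.1]
  corner [ 0.653 -0.261  0.021] res [0.0019 0.0019] pix err [-2.4 -1.8]
  corner [ 0.575 -0.26   0.007] res [0.0014 0.0014] pix err [-0.6  4. ]
  corner [ 0.58  -0.109  0.016] res [0.002 0.002] pix err [ 1.8 -0.1]
heel_low [0.451  0.1868 0.017 ] [0. 0.] pix [208. 254.] [215. 179.] areas 232.0 260.5 extS [206. 169.] [225. 187.] radius 0.488 top pix pred [215. 175.]
jar [ 0.5238 -0.4074  0.032 ] [0.0005 0.0005] pix [425. 221.] [305. 358.] areas 231.5 854.0 extS [293. 337.] [318. 378.] radius 0.664 top pix pred [306. 346.]
heel_tall [0.5001 0.3803 0.0319] [0.0001 0.0001] pix [135. 237.] [222. 138.] areas 309.0 337.0 extS [213. 126.] [231. 150.] radius 0.628 top pix pred [221. 130.]
tin [ 0.4451 -0.0138  0.0289] [0.0007 0.0007] pix [281. 254.] [223. 221.] areas 276.0 307.5 extS [210. 211.] [236. 231.] radius 0.445 top pix pred [223. 220.]
die [ 0.4388 -0.1971  0.0168] [0.0004 0.0004] pix [348. 254.] [234. 282.] areas 187.5 314.5 extS [224. 268.] [245. 295.] radius 0.481 top pix pred [233. 271.]
```

Everything triangulates consistently: residuals are at most 2 mm, mid-heights match the given sizes, and the tray rims come out around 16 mm. Next I'll plan the move to look at the low heel with the wrist camera directly above it.

```bash
cat >> m.py <<'E'
from scipy.spatial.transform import Rotation as Ro
def psi(s):
    x=Ro.from_rotvec(s['ee_rot']).as_matrix()[:,0];return np.degrees(np.arctan2(x[1],x[0]))
def legs(x,y,z,p,n=None):
    "print normalised legs from the measured pose to target; p = yaw of tool x, deg"
    s=sensors.read_state();P=s['ee_pos'];a=psi(s);T=np.array([x,y,z]);dp=(p-a+180)%360-180 if abs(p-a)<=185 else p-a
    n=n or int(max(np.ceil(np.abs(T-P).max()/.19),np.ceil(abs(dp)/100),1))
    print('now',P.round(4),'psi',a.round(2),'q',np.degrees(s['qpos']).round(0),'t',round(s['clock'],2))
    for k in range(n):
        ak=np.radians(a+dp*k/n);D=(T-P)/n
        ax=np.array([np.cos(ak),np.sin(ak),0]);ay=np.array([np.sin(ak),-np.cos(ak),0])
        print([[round(float(v),3) for v in (D@ax/.2,D@ay/.2,-D[2]/.2)],[0,0,round(float(-dp/n/360),4)]],'rows>=',int(np.ceil(max(np.linalg.norm(D)/.0625,abs(dp)/n/10.7))))
def wray(c,s,uv):
    "rays of wrist pixels: origin, directions in world"
    M=np.array(c['mount']);R=Ro.from_rotvec(s['ee_rot']).as_matrix()
    q=(np.atleast_2d(uv)-[c['cx'],c['cy']])/f(c);r=np.linalg.norm(q,axis=1,keepdims=True)
    d=np.hstack([q/np.maximum(r,1e-9)*np.sin(r),np.cos(r)]);
    return R@M[:3,3]+s['ee_pos'],d@(R@M[:3,:3]).T
def wz(c,s,uv,z):
    o,d=wray(c,s,uv);return o+d*((z-o[2])/d[:,2])[:,None]
def wproj(c,s,X):
    M=np.array(c['mount']);R=Ro.from_rotvec(s['ee_rot']).as_matrix()
    p=(R@M[:3,:3]).T@(np.array(X)-R@M[:3,3]-s['ee_pos']);r=np.arctan2(np.hypot(p[0],p[1]),p[2])
    return p[:2]/np.hypot(p[0],p[1])*r*f(c)+[c['cx'],c['cy']]
E
python3 -c "
from m import *
legs(.511,.235,.22,219)"
```

```text
now [ 0.151  -0.5025  0.2191] psi 16.72 q [-81.  17.  -9.  65.  -0.  82.] t 0.15
[[0.696, -0.753, -0.001], [0, 0, -0.1405]] rows>= 5
[[1.024, 0.059, -0.001], [0, 0, -0.1405]] rows>= 5
[[0.605, 0.829, -0.001], [0, 0, -0.1405]] rows>= 5
[[-0.256, 0.993, -0.001], [0, 0, -0.1405]] rows>= 5
```

Call:
{"method": "jog_arm", "body": {
  "steps": [
    [[0.7, -0.75, 0], [0, 0, -0.14], 1],
    [[0.7, -0.75, 0], [0, 0, -0.14], 1],
    [[0.7, -0.75, 0], [0, 0, -0.14], 1],
    [[0.7, -0.75, 0], [0, 0, -0.14], 1],
    [[0.7, -0.75, 0], [0, 0, -0.14], 1],
    [[0.7, -0.75, 0], [0, 0, -0.14], 1]
  ]
}}

```text
clock: 0.9
ee_pos: [0.2421, -0.3186, 0.2195]
ee_rot: [2.618, 1.736, -0.0]
wrist_force: [-0.0, -0.3, -0.7]
gripper_width: 0.0852
finger_force: 0.0
```

Call:
{"method": "jog_arm", "body": {
  "steps": [
    [[1.0, 0.06, 0], [0, 0, -0.14], 1],
    [[1.0, 0.06, 0], [0, 0, -0.14], 1],
    [[1.0, 0.06, 0], [0, 0, -0.14], 1],
    [[1.0, 0.06, 0], [0, 0, -0.14], 1],
    [[1.0, 0.06, 0], [0, 0, -0.14], 1],
    [[1.0, 0.06, 0], [0, 0, -0.14], 1]
  ]
}}

```text
clock: 1.65
ee_pos: [0.3308, -0.1393, 0.2194]
ee_rot: [-1.634, -2.683, 0.0]
wrist_force: [0.6, -0.4, 0.0]
gripper_width: 0.0855
finger_force: 0.0
```

Call:
{"method": "jog_arm", "body": {
  "steps": [
    [[0.6, 0.83, 0], [0, 0, -0.14], 1],
    [[0.6, 0.83, 0], [0, 0, -0.14], 1],
    [[0.6, 0.83, 0], [0, 0, -0.14], 1],
    [[0.6, 0.83, 0], [0, 0, -0.14], 1],
    [[0.6, 0.83, 0], [0, 0, -0.14], 1],
    [[0.6, 0.83, 0], [0, 0, -0.14], 1]
  ]
}}

```text
clock: 2.4
ee_pos: [0.4226, 0.0436, 0.2193]
ee_rot: [-0.339, -3.123, 0.0]
wrist_force: [0.0, 0.0, 0.1]
gripper_width: 0.0854
finger_force: 0.0
```

Call:
{"method": "jog_arm", "body": {
  "steps": [
    [[-0.26, 1.0, 0], [0, 0, -0.14], 1],
    [[-0.26, 1.0, 0], [0, 0, -0.14], 1],
    [[-0.26, 1.0, 0], [0, 0, -0.14], 1],
    [[-0.26, 1.0, 0], [0, 0, -0.14], 1],
    [[-0.26, 1.0, 0], [0, 0, -0.14], 1],
    [[-0.26, 1.0, 0], [0, 0, -0.14], 1],
    [[-0.26, 1.0, 0], [0, 0, -0.14], 1]
  ]
}}

```text
clock: 3.28
ee_pos: [0.5154, 0.2278, 0.2195]
ee_rot: [1.021, -2.971, -0.0]
wrist_force: [0.2, 0.2, 0.5]
gripper_width: 0.0851
finger_force: 0.0
```

```bash
cat >> m.py <<'E'
def dheel(c,s,X,h,r=42):
    "D top face from a wrist view with the camera over it: origin and yaw of +x (round end)"
    u=wproj(c,s,X);b=blob(c,'brown',(max(0,int(u[0]-r)),max(0,int(u[1]-r)),2*r,2*r))
    W=wz(c,s,b,h)[:,:2];Wc=(W*1e4).astype(np.int32).reshape(-1,1,2)
    M=cv2.moments(Wc);cen=np.array([M['m10'],M['m01']])/M['m00']/1e4
    (bc,(w,l),an)=cv2.minAreaRect(W.astype(np.float32)*1000)
    best=min((an+90*k for k in range(4)),key=lambda g:((bc[0]/1000-cen[0])*-np.cos(np.radians(g))+(bc[1]/1000-cen[1])*-np.sin(np.radians(g))))
    print('pix',u.round(),'blob',b.min(0),b.max(0),'cen',cen.round(4),'rect c',np.round(bc,1),'dims',round(w,1),round(l,1),'round-end yaw',round(best%360,1),'area mm2',M['m00']/100)
E
python3 - <<'E'
from m import *
import pickle
s=sensors.read_state();c=snap('wrist','w1.png');pickle.dump((s,c),open('w1.pkl','wb'))
print(s['ee_pos'],psi(s),s['clock'],np.degrees(s['qpos']).round())
dheel(c,s,[.451,.187,.03],.03)
E
```

```text
[0.51537362 0.22777465 0.21953594] -142.06505402330754 3.275 [ 16.  21.  -3.  66.   0. -22.]
pix [289. 108.] blob [271.  84.] [312. 127.] cen [0.4483 0.1879] rect c [447.1 187. ] dims 45.4 43.0 round-end yaw 218.5 area mm2 1705.88
```

View pics/w1.png

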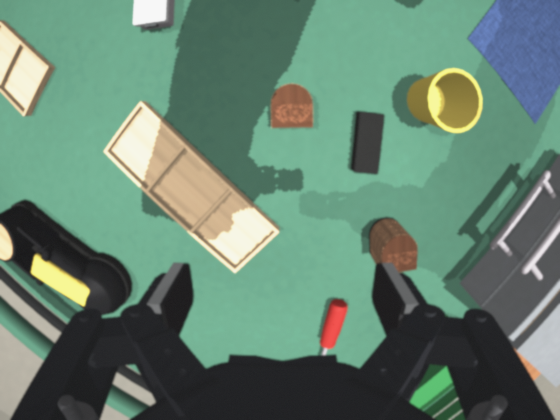

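The wrist view shows the low heel's D at (292,107) in clear view with the round end up, tray3 at (190,187), and the tall heel at (394,245). The measured size is 45 x 43 mm, which is consistent.

```bash
python3 -c "
from m import *
legs(.4468,.1867,.12,218.5,1);legs(.4468,.1867,.038,218.5,1)"
```

```text
now [0.5154 0.2278 0.2196] psi -141.99 q [ 16.  21.  -3.  66.  -0. -22.] t 3.33
[[0.397, 0.049, 0.498], [0, 0, -1.0014]] rows>= 34
now [0.5154 0.2278 0.2196] psi -141.99 q [ 16.  21.  -3.  66.  -0. -22.] t 3.33
[[0.397, 0.049, 0.908], [0, 0, -1.0014]] rows>= 34
```

Call:
{"method": "jog_arm", "body": {
  "steps": [
    [[0.397, 0.049, 0.5], [0, 0, -0.001], 1],
    [[0.397, 0.049, 0.5], [0, 0, -0.001], 1],
    [[0.397, 0.049, 0.5], [0, 0, -0.001], 1],
    [[0.397, 0.049, 0.75], [0, 0, -0.001], 1],
    [[0.397, 0.049, 0.908], [0, 0, -0.001], 1],
    [[0.397, 0.049, 0.908], [0, 0, -0.001], 1],
    [[0.397, 0.049, 0.908], [0, 0, -0.001], -1],
    [[0.397, 0.049, 0.908], [0, 0, -0.001], -1],
    [[0.397, 0.049, 0.908], [0, 0, -0.001], -1],
    [[0.397, 0.049, 0.908], [0, 0, -0.001], -1],
    [[0.397, 0.049, 0.908], [0, 0, -0.001], -1],
    [[0.397, 0.049, 0.908], [0, 0, -0.001], -1],
    [[0.397, 0.049, 0.908], [0, 0, -0.001], -1],
    [[0.397, 0.049, 0.908], [0, 0, -0.001], -1]
  ],
  "squeeze": 40
}}

```text
clock: 5.08
ee_pos: [0.4469, 0.187, 0.0379]
ee_rot: [1.04, -2.964, -0.0]
wrist_force: [1.1, 0.3, -0.0]
gripper_width: 0.0001
finger_force: 0.0
```

```bash
sed -i 's/dp=(p-a+180)%360-180 if.*$/dp=(p-a+180)%360-180/' m.py
python3 -c "
from m import *
s=sensors.read_state();print(s['ee_pos'],psi(s))
def comp(c,yaw,d): a=np.radians(yaw);print((np.array(c)+d*np.array([np.cos(a),np.sin(a)])).round(4))
comp((.6173,-.185),88.6,.037);comp((.6173,-.185),88.6,-.037)
for d in(.074,0,-.074):comp((.5982,.148),83.1,d)
S=snap('side','s1.png')
cv2.imwrite('pics/s1c.png',cv2.resize(S['img'][130:230,170:300,::-1],(780,600)))"
```

```text
[0.44685269 0.1869958  0.03786386] -141.3205013809204
[ 0.6182 -0.148 ]
[ 0.6164 -0.222 ]
[0.6071 0.2215]
[0.5982 0.148 ]
[0.5893 0.0745]
```

View pics/s1c.png

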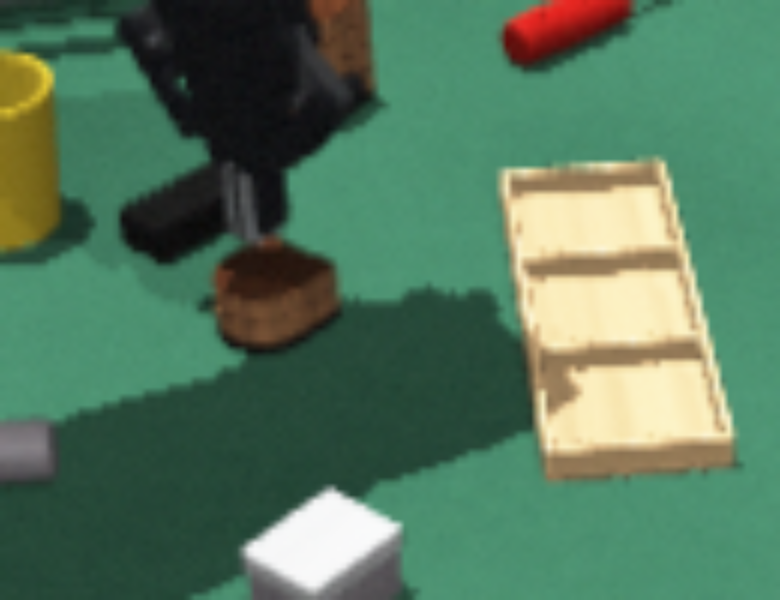

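The side crop shows the fingers shut just above the heel, with tips near (255,240) in the crop. The heel is untouched at its place and the grip missed because it was too high. I'll measure where the tips really are.

```bash
python3 - <<'E'
from m import *
import pickle
s=sensors.read_state();c=snap('wrist','w2.png');S=snap('side');T=snap('top')
print(s['ee_pos'],psi(s))
for z in(.013,.02,.03,.038,.045,.055):print(z,proj(S,[.4469,.187,z]).round(1),wproj(c,s,[.4469,.187,z]).round(1))
dheel(c,s,[.4469,.187,.03],.03,90)
E
```

```text
[0.4468229  0.18697202 0.03786808] -141.32046225434527
0.013 [213.6 180. ] [281.7 239.3]
0.02 [213.4 177.9] [281.7 244.1]
0.03 [213.  174.8] [281.6 251.5]
0.038 [212.7 172.3] [281.6 258. ]
0.045 [212.5 170. ] [281.6 264.1]
0.055 [212.1 166.9] [281.5 273.7]
pix [282. 252.] blob [243. 198.] [320. 286.] cen [0.4397 0.1812] rect c [443.8 184.5] dims 53.3 42.7 round-end yaw 39.4 area mm2 1292.795
```

View pics/w2.png

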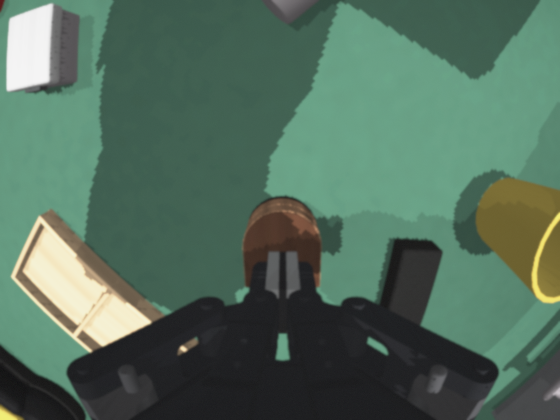

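The wrist view shows the shut tips at about (283,252), and the heel's round end still ahead of them at row 198. I'll check numerically whether the heel moved and where the tips are.

```bash
python3 - <<'E'
from m import *
import pickle
s=sensors.read_state();c=snap('wrist');S=snap('side');d0,_=pickle.load(open('v0.pkl','rb'))
a=np.radians(psi(s));ax=np.array([np.cos(a),np.sin(a),0]);ay=np.array([np.sin(a),-np.cos(a),0]);O=np.array([.4467,.1866,0])
print('round tip z30/z0',wproj(c,s,O+ax*.0235+[0,0,.03]).round(),wproj(c,s,O+ax*.0235).round(),'sides z30',[wproj(c,s,O+k*ay*.022+[0,0,.03]).round() for k in(-1,1)])
for z in(.013,.02,.03,.04,.05):print(z,'front edge of tip',wproj(c,s,np.r_[s['ee_pos'][:2],z]+ax*.011).round(),[proj(S,np.r_[s['ee_pos'][:2],z]+k*ax*.011).round(1) for k in(-1,1)])
for C in(d0['side'],S):
    b=blob(C,'brown',(200,160,32,32));print(b.min(0),b.max(0),b.mean(0).round(1))
E
```

```text
round tip z30/z0 [281. 210.] [281. 195.] sides z30 [array([241., 251.]), array([321., 251.])]
0.013 front edge of tip [282. 222.] [array([216.4, 178.2]), array([210.8, 181.8])]
0.02 front edge of tip [282. 226.] [array([216.2, 176. ]), array([210.5, 179.7])]
0.03 front edge of tip [282. 233.] [array([215.8, 173. ]), array([210.1, 176.6])]
0.04 front edge of tip [282. 240.] [array([215.5, 169.8]), array([209.8, 173.4])]
0.05 front edge of tip [282. 249.] [array([215.2, 166.7]), array([209.4, 170.3])]
[206. 169.] [225. 187.] [215.  178.7]
[206. 169.] [225. 187.] [215.  178.8]
```

The heel hasn't moved, so nothing was disturbed. Two views put the shut tips at z≈0.049 with the TCP at 0.038, so the fingers seem shorter than the text says. I'll check that against the open-finger image.

```bash
python3 - <<'E'
from m import *
import pickle
s,c=pickle.load(open('w1.pkl','rb'));R=Ro.from_rotvec(s['ee_rot']).as_matrix()
for z in(.025,.01,0,-.01,-.02,-.03):print(z,[wproj(c,s,s['ee_pos']+R@np.array([x,.0425,z])).round() for x in(.011,-.011)])
i=cv2.imread('pics/w1.png')[240:330,140:220];j=cv2.imread('pics/w2.png')[235:325,240:320]
cv2.imwrite('pics/tips.png',cv2.resize(np.hstack([i,j]),(800,450),interpolation=cv2.INTER_CUBIC))
E
```

```text
0.025 [array([353., 222.]), array([350., 255.])]
0.01 [array([358., 231.]), array([355., 266.])]
0 [array([363., 238.]), array([359., 275.])]
-0.01 [array([367., 246.]), array([363., 284.])]
-0.02 [array([372., 255.]), array([367., 294.])]
-0.03 [array([378., 264.]), array([372., 305.])]
```

View pics/tips.png

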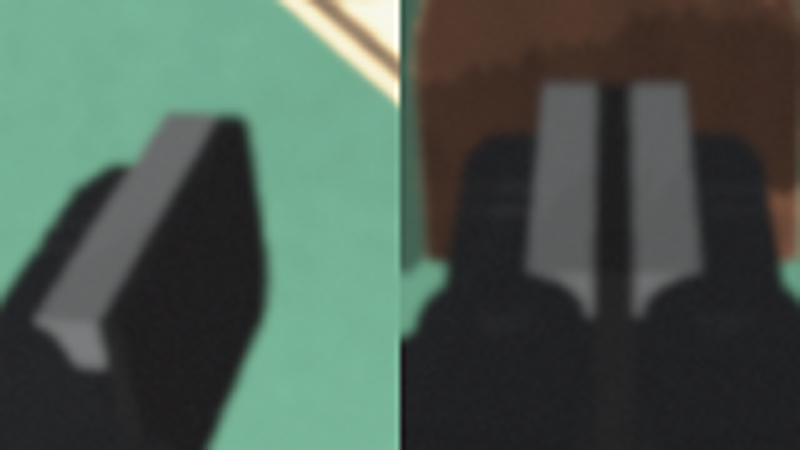

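The open image puts the tips about 28 mm behind the TCP and the shut image about 15 mm, a 13 mm swing, which matches the text. The real tips are therefore about 40 mm shorter than stated, and I'll use about −20 mm at a 44 mm opening. I'll reopen and regrip lower.

Call:
{"method": "jog_arm", "body": {
  "steps": [
    [[0, 0, 0], [0, 0, 0], 1],
    [[0, 0, 0], [0, 0, 0], 1],
    [[0, 0, 0], [0, 0, 0], 1],
    [[0, 0, 0], [0, 0, 0], 1],
    [[0, 0, 0], [0, 0, 0], 1],
    [[0, 0, 0], [0, 0, 0], 1],
    [[0, 0, 0.11], [0, 0, 0], 1],
    [[0, 0, 0.22], [0, 0, 0], 1],
    [[0, 0, 0.22], [0, 0, 0], 1],
    [[0, 0, 0.22], [0, 0, 0], 1],
    [[0, 0, 0.22], [0, 0, 0], -1],
    [[0, 0, 0.22], [0, 0, 0], -1],
    [[0, 0, 0.22], [0, 0, 0], -1],
    [[0, 0, 0.22], [0, 0, 0], -1],
    [[0, 0, 0.22], [0, 0, 0], -1],
    [[0, 0, 0.22], [0, 0, 0], -1]
  ],
  "squeeze": 40
}}

```text
clock: 7.38
ee_pos: [0.4473, 0.1871, -0.0054]
ee_rot: [-1.04, 2.963, -0.0]
wrist_force: [-0.8, -0.6, 6.6]
gripper_width: 0.0434
finger_force: 40.6
```

Call:
{"method": "jog_arm", "body": {
  "steps": [
    [[0, 0, -0.2], [0, 0, 0], -1],
    [[0, 0, -0.45], [0, 0, 0], -1],
    [[0, 0, -0.45], [0, 0, 0], -1],
    [[0, 0, -0.45], [0, 0, 0], -1]
  ]
}}

```text
clock: 7.88
ee_pos: [0.4467, 0.1869, 0.0837]
ee_rot: [-1.04, 2.964, 0.0]
wrist_force: [0.1, -0.1, -0.8]
gripper_width: 0.0428
finger_force: 41.1
```

```bash
python3 -c "
from m import *
legs(.6182,-.148,.085,268.6)"
```

```text
now [0.4467 0.1869 0.0837] psi -141.32 q [ 14.  20. -27.  43.   0. -25.] t 7.88
[[0.189, -0.922, -0.003], [0, 0, -0.0693]] rows>= 4
[[0.56, -0.756, -0.003], [0, 0, -0.0693]] rows>= 4
```

Call:
{"method": "jog_arm", "body": {
  "steps": [
    [[0.19, -0.92, 0], [0, 0, -0.0693], -1],
    [[0.19, -0.92, 0], [0, 0, -0.0693], -1],
    [[0.19, -0.92, 0], [0, 0, -0.0693], -1],
    [[0.19, -0.92, 0], [0, 0, -0.0693], -1],
    [[0.19, -0.92, 0], [0, 0, -0.0693], -1]
  ]
}}

```text
clock: 8.5
ee_pos: [0.5313, 0.0193, 0.0826]
ee_rot: [1.652, -2.67, -0.003]
wrist_force: [0.5, 0.2, -0.3]
gripper_width: 0.0434
finger_force: 41.1
```

Call:
{"method": "jog_arm", "body": {
  "steps": [
    [[0.56, -0.756, 0], [0, 0, -0.0693], -1],
    [[0.56, -0.756, 0], [0, 0, -0.0693], -1],
    [[0.56, -0.756, 0], [0, 0, -0.0693], -1],
    [[0.56, -0.756, 0], [0, 0, -0.0693], -1],
    [[0.56, -0.756, 0], [0, 0, -0.0693], -1],
    [[0.56, -0.756, 0], [0, 0, -0.0693], -1],
    [[0.56, -0.756, 0], [0, 0, -0.0693], -1]
  ]
}}

```text
clock: 9.38
ee_pos: [0.6176, -0.1464, 0.0841]
ee_rot: [2.195, -2.247, -0.001]
wrist_force: [-0.2, 0.1, -0.3]
gripper_width: 0.0431
finger_force: 41.2
```

```bash
python3 - <<'E'
from m import *
legs(.6182,-.148,-.0002,268.6,1)
s=sensors.read_state();c=snap('wrist','w3.png')
R=Ro.from_rotvec(s['ee_rot']).as_matrix()
a=np.radians(88.6);u=np.array([np.cos(a),np.sin(a),0]);v=np.array([np.sin(a),-np.cos(a),0]);O=np.array([.6173,-.185,.016])
im=cv2.imread('pics/w3.png')
for k in(-.076,0,.076):
    for m in(-.04,.04):
        p=wproj(c,s,O+k*u+m*v);cv2.circle(im,tuple(int(t) for t in p),3,(0,0,255),-1)
cv2.imwrite('pics/w3m.png',im)
E
```

```text
now [ 0.6176 -0.1464  0.0841] psi -91.34 q [ -20.   34.   -2.   54.    0. -109.] t 9.38
[[0.008, -0.003, 0.421], [0, 0, 0.0002]] rows>= 2
```

View pics/w3m.png

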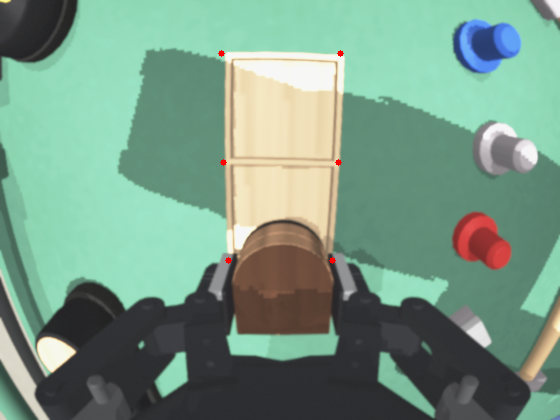

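The wrist view shows tray2's corners within 2–3 px of the prediction, and the heel is held straight at (282,280) above the near compartment. I'll lower it and release.

Call:
{"method": "jog_arm", "body": {
  "steps": [
    [[0.008, 0.003, 0.2], [0, 0, 0], -1],
    [[0.008, 0.003, 0.36], [0, 0, 0], -1],
    [[0.008, 0.003, 0.42], [0, 0, 0], -1],
    [[0.008, 0.003, 0.422], [0, 0, 0], -1],
    [[0.008, 0.003, 0.422], [0, 0, 0], -1],
    [[0.008, 0.003, 0.422], [0, 0, 0], 0.5],
    [[0.008, 0.003, 0.422], [0, 0, 0], 0.5],
    [[0.008, 0.003, 0.422], [0, 0, 0], 0.5],
    [[0.008, 0.003, 0.422], [0, 0, 0], 0.5],
    [[0.008, 0.003, 0.2], [0, 0, 0], 1],
    [[0.008, 0.003, -0.1], [0, 0, 0], 1],
    [[0.008, 0.003, -0.3], [0, 0, 0], 1],
    [[0.008, 0.003, -0.3], [0, 0, 0], 1],
    [[0.008, 0.003, -0.3], [0, 0, 0], 1]
  ]
}}

```text
clock: 11.18
ee_pos: [0.6169, -0.1494, 0.1432]
ee_rot: [2.193, -2.249, -0.001]
wrist_force: [-0.1, 0.3, -0.7]
gripper_width: 0.0853
finger_force: 0.0
```

```bash
python3 - <<'E'
from m import *
import pickle
s=sensors.read_state();print(s['ee_pos'],psi(s))
T=snap('top','t2.png')
# jar look target: camera over jar, tool psi -91 -> tool x=-y
p=np.radians(268.6);J=np.array([.524,-.407]);t=J-.077*np.array([np.cos(p),np.sin(p)]);legs(t[0],t[1],.17,268.6)
c=snap('wrist')
b=blob(T,'brown',(318,170,36,40));print('heel low top-view',onz(T,*((b.min(0)+b.max(0))/2),.03).round(4),b.min(0),b.max(0))
E
```

```text
[ 0.61688659 -0.14936625  0.14323929] -91.42885122222566
now [ 0.6165 -0.1492  0.1426] psi -91.43 q [ -20.   31.    2.   61.    0. -109.] t 11.22
[[0.915, 0.431, -0.137], [0, 0, -0.0001]] rows>= 4
heel low top-view [ 0.6178 -0.1678  0.03  ] [318. 170.] [353. 209.]
```

Call:
{"method": "jog_arm", "body": {
  "steps": [
    [[0.915, 0.43, -0.15], [0, 0, 0], 1],
    [[0.915, 0.43, -0.15], [0, 0, 0], 1],
    [[0.915, 0.43, -0.15], [0, 0, 0], 1],
    [[0.915, 0.43, -0.15], [0, 0, 0], 1],
    [[0.915, 0.43, -0.15], [0, 0, 0], 1],
    [[0.915, 0.43, -0.15], [0, 0, 0], 1],
    [[0.915, 0.43, -0.15], [0, 0, 0], 1]
  ]
}}

```text
clock: 12.15
ee_pos: [0.5274, -0.3287, 0.1735]
ee_rot: [-2.196, 2.247, 0.001]
wrist_force: [0.1, -0.1, -0.6]
gripper_width: 0.0856
finger_force: 0.0
```

```bash
python3 - <<'E'
from m import *
s=sensors.read_state();c=snap('wrist','w4.png');print(s['ee_pos'],psi(s))
u=wproj(c,s,[.524,-.407,.065]);print(u)
b=blob(c,'any',(int(u[0]-50),int(u[1]-50),100,100));g=cv2.cvtColor(c['img'],cv2.COLOR_RGB2HSV)
x,y=int(u[0]-50),int(u[1]-50);m=np.zeros(g.shape[:2],np.uint8);sub=g[y:y+100,x:x+100];m[y:y+100,x:x+100]=(sub[...,2]<50)
for kk,b2 in(('any',b),('dark',max(cv2.findContours(m,0,1)[0],key=cv2.contourArea)[:,0].astype(float))):
    h=.065 if kk=='dark' else .065
    (cc,r)=cv2.minEnclosingCircle(b2.astype(np.float32));W=wz(c,s,b2,.065);W2=wz(c,s,b2,.04)
    print(kk,np.round(cc),r,'z65',cv2.minEnclosingCircle(W[:,:2].astype(np.float32)),'z40',cv2.minEnclosingCircle(W2[:,:2].astype(np.float32)))
E
```

```text
[ 0.52735427 -0.3287006   0.17345371] -91.31003299113225
[283.62710703 104.94934053]
any [285. 106.] 25.072933197021484 z65 ((0.5230991840362549, -0.4064176380634308), 0.020266976207494736) z40 ((0.5229045152664185, -0.4064978063106537), 0.022192565724253654)
dark [280. 113.] 19.416587829589844 z65 ((0.5269879698753357, -0.4006222188472748), 0.015658576041460037) z40 ((0.527130126953125, -0.40016037225723267), 0.01713993214070797)
```

View pics/w4.png

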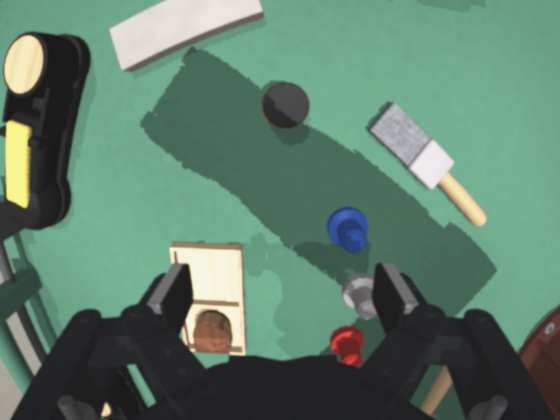

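The view shows the jar's cap at (285,106), clear of the brush and the whetstone. The low heel stands upright in tray2's near compartment at (212,331).

```bash
python3 -c "
from m import *
legs(.5232,-.4065,-.006,268.6,1)"
```

```text
now [ 0.5274 -0.3289  0.1736] psi -91.31 q [ -39.   29.    3.   64.    0. -127.] t 12.2
[[0.388, 0.012, 0.898], [0, 0, 0.0002]] rows>= 4
```

Call:
{"method": "jog_arm", "body": {
  "steps": [
    [[0.388, 0.012, 0], [0, 0, 0], 1],
    [[0.388, 0.012, 0], [0, 0, 0], 1],
    [[0.388, 0.012, 0.1], [0, 0, 0], 1],
    [[0.388, 0.012, 0.3], [0, 0, 0], 1],
    [[0.388, 0.012, 0.55], [0, 0, 0], 1],
    [[0.388, 0.012, 0.8], [0, 0, 0], 1],
    [[0.388, 0.012, 0.9], [0, 0, 0], 1],
    [[0.388, 0.012, 0.9], [0, 0, 0], 1],
    [[0.388, 0.012, 0.9], [0, 0, 0], -1],
    [[0.388, 0.012, 0.9], [0, 0, 0], -1],
    [[0.388, 0.012, 0.9], [0, 0, 0], -1],
    [[0.388, 0.012, 0.9], [0, 0, 0], -1],
    [[0.388, 0.012, 0.9], [0, 0, 0], -1],
    [[0.388, 0.012, 0.9], [0, 0, 0], -1]
  ]
}}

```text
clock: 13.95
ee_pos: [0.5231, -0.4084, -0.0045]
ee_rot: [-2.193, 2.249, -0.003]
wrist_force: [-0.1, 1.3, 5.9]
gripper_width: 0.0409
finger_force: 40.1
```

Call:
{"method": "jog_arm", "body": {
  "steps": [
    [[0, 0, -0.1], [0, 0, 0], -1],
    [[0, 0, -0.25], [0, 0, 0], -1],
    [[0, 0, -0.4], [0, 0, 0], -1],
    [[0, 0, -0.45], [0, 0, 0], -1],
    [[0, 0, -0.45], [0, 0, 0], -1]
  ]
}}

```text
clock: 14.58
ee_pos: [0.5227, -0.408, 0.0843]
ee_rot: [-2.194, 2.249, -0.002]
wrist_force: [0.3, 0.3, -1.2]
gripper_width: 0.0409
finger_force: 40.6
```

```bash
python3 -c "
from m import *
legs(.616,-.222,.084,268.6)"
```

```text
now [ 0.5227 -0.408   0.0843] psi -91.42 q [ -44.   37.    3.   56.    0. -133.] t 14.57
[[-0.941, -0.443, 0.002], [0, 0, -0.0001]] rows>= 4
```

Call:
{"method": "jog_arm", "body": {
  "steps": [
    [[-0.3, -0.14, 0], [0, 0, 0], -1],
    [[-0.6, -0.28, 0], [0, 0, 0], -1],
    [[-0.85, -0.4, 0], [0, 0, 0], -1],
    [[-0.94, -0.443, 0], [0, 0, 0], -1],
    [[-0.94, -0.443, 0], [0, 0, 0], -1],
    [[-0.94, -0.443, 0], [0, 0, 0], -1],
    [[-0.94, -0.443, 0], [0, 0, 0], -1]
  ]
}}

```text
clock: 15.45
ee_pos: [0.615, -0.2235, 0.0836]
ee_rot: [2.191, -2.251, -0.0]
wrist_force: [0.6, 0.6, 0.0]
gripper_width: 0.0411
finger_force: 40.7
```

```bash
python3 -c "
from m import *
legs(.616,-.222,.0005,268.6,1)"
```

```text
now [ 0.615  -0.2235  0.0836] psi -91.53 q [ -26.   36.    1.   55.   -0. -115.] t 15.45
[[-0.008, -0.005, 0.416], [0, 0, -0.0004]] rows>= 2
```

Call:
{"method": "jog_arm", "body": {
  "steps": [
    [[-0.006, -0.005, 0.15], [0, 0, 0], -1],
    [[-0.006, -0.005, 0.3], [0, 0, 0], -1],
    [[-0.006, -0.005, 0.4], [0, 0, 0], -1],
    [[-0.006, -0.005, 0.416], [0, 0, 0], -1],
    [[-0.006, -0.005, 0.418], [0, 0, 0], -1],
    [[-0.006, -0.005, 0.418], [0, 0, 0], 0.3],
    [[-0.006, -0.005, 0.418], [0, 0, 0], 0.6],
    [[-0.006, -0.005, 0.418], [0, 0, 0], 1],
    [[-0.006, -0.005, 0.418], [0, 0, 0], 1],
    [[-0.006, -0.005, 0.25], [0, 0, 0], 1],
    [[-0.006, -0.005, 0], [0, 0, 0], 1],
    [[-0.006, -0.005, -0.25], [0, 0, 0], 1],
    [[-0.006, -0.005, -0.45], [0, 0, 0], 1],
    [[-0.006, -0.005, -0.45], [0, 0, 0], 1],
    [[-0.006, -0.005, -0.45], [0, 0, 0], 1]
  ]
}}

```text
clock: 17.32
ee_pos: [0.6164, -0.2207, 0.1733]
ee_rot: [2.193, -2.249, -0.001]
wrist_force: [0.5, 0.7, -0.3]
gripper_width: 0.0854
finger_force: 0.0
```

```bash
python3 - <<'E'
from m import *
p=np.radians(222);J=np.array([.5001,.3803]);t=J-.077*np.array([np.cos(p),np.sin(p)]);print(t)
legs(t[0],t[1],.19,222)
E
```

```text
[0.55732215 0.43182306]
now [ 0.6164 -0.2207  0.1733] psi -91.43 q [ -26.   32.    9.   66.   -0. -115.] t 17.32
[[-0.814, 0.094, -0.021], [0, 0, 0.0323]] rows>= 3
[[-0.778, 0.256, -0.021], [0, 0, 0.0323]] rows>= 3
[[-0.71, 0.408, -0.021], [0, 0, 0.0323]] rows>= 3
[[-0.613, 0.543, -0.021], [0, 0, 0.0323]] rows>= 3
```

```bash
python3 - <<'E'
from m import *
import pickle
d,_=pickle.load(open('v0.pkl','rb'));T,S=d['top'],d['side']
for p,q in(((85,241),(205,65)),((95,268),None),((60,241),None)):
    if q: print(tri([ray(T,*p),ray(S,*q)]))
    print(p,[onz(T,*p,z).round(3) for z in(.05,.1,.15,.2)])
E
```

```text
(array([0.47538072, 0.43952564, 0.23883426]), [0.0013104269514227593, 0.0013104269514228725])
(85, 241) [array([0.491, 0.508, 0.05 ]), array([0.487, 0.49 , 0.1  ]), array([0.482, 0.472, 0.15 ]), array([0.478, 0.454, 0.2  ])]
(95, 268) [array([0.419, 0.48 , 0.05 ]), array([0.417, 0.463, 0.1  ]), array([0.415, 0.446, 0.15 ]), array([0.413, 0.428, 0.2  ])]
(60, 241) [array([0.493, 0.574, 0.05 ]), array([0.488, 0.553, 0.1  ]), array([0.484, 0.533, 0.15 ]), array([0.479, 0.512, 0.2  ])]
```

Call:
{"method": "jog_arm", "body": {
  "steps": [
    [[-0.814, 0.094, -0.05], [0, 0, 0.0323], 1],
    [[-0.814, 0.094, -0.05], [0, 0, 0.0323], 1],
    [[-0.814, 0.094, -0.05], [0, 0, 0.0323], 1],
    [[-0.814, 0.094, -0.05], [0, 0, 0.0323], 1]
  ]
}}

```text
clock: 17.82
ee_pos: [0.6008, -0.0548, 0.1827]
ee_rot: [1.958, -2.455, -0.004]
wrist_force: [-0.3, -0.7, 0.2]
gripper_width: 0.0852
finger_force: 0.0
```

Call:
{"method": "jog_arm", "body": {
  "steps": [
    [[-0.778, 0.256, -0.05], [0, 0, 0.0323], 1],
    [[-0.778, 0.256, -0.05], [0, 0, 0.0323], 1],
    [[-0.778, 0.256, -0.05], [0, 0, 0.0323], 1],
    [[-0.778, 0.256, -0.05], [0, 0, 0.0323], 1]
  ]
}}

```text
clock: 18.32
ee_pos: [0.5866, 0.1072, 0.1928]
ee_rot: [1.699, -2.641, -0.001]
wrist_force: [0.7, -0.5, 0.6]
gripper_width: 0.0858
finger_force: 0.0
```

Call:
{"method": "jog_arm", "body": {
  "steps": [
    [[-0.71, 0.408, -0.05], [0, 0, 0.0323], 1],
    [[-0.71, 0.408, -0.05], [0, 0, 0.0323], 1],
    [[-0.71, 0.408, -0.05], [0, 0, 0.0323], 1],
    [[-0.71, 0.408, -0.05], [0, 0, 0.0323], 1]
  ]
}}

```text
clock: 18.82
ee_pos: [0.5723, 0.2696, 0.2027]
ee_rot: [1.421, -2.8, -0.0]
wrist_force: [-0.2, -1.2, -0.4]
gripper_width: 0.0851
finger_force: 0.0
```

Call:
{"method": "jog_arm", "body": {
  "steps": [
    [[-0.613, 0.543, 0], [0, 0, 0.0323], 1],
    [[-0.613, 0.543, 0], [0, 0, 0.0323], 1],
    [[-0.613, 0.543, 0], [0, 0, 0.0323], 1],
    [[-0.613, 0.543, 0], [0, 0, 0.0323], 1],
    [[-0.613, 0.543, 0], [0, 0, 0.0323], 1],
    [[-0.613, 0.543, 0], [0, 0, 0.0323], 1]
  ]
}}

```text
clock: 19.58
ee_pos: [0.5584, 0.4296, 0.2038]
ee_rot: [1.124, -2.933, 0.001]
wrist_force: [0.2, 0.3, -0.3]
gripper_width: 0.0856
finger_force: 0.0
```

```bash
python3 - <<'E'
from m import *
s=sensors.read_state();c=snap('wrist','w5.png');print(s['ee_pos'],psi(s),np.degrees(s['qpos']).round())
dheel(c,s,[.4985,.379,.06],.06,48)
E
```

```text
[0.55838628 0.42961978 0.20382339] -138.06431383770033 [ 32.  38.  23.  75.  -0. -10.]
pix [285. 106.] blob [263.  80.] [312. 130.] cen [0.497  0.3812] rect c [495.9 380. ] dims 45.3 43.6 round-end yaw 225.0 area mm2 1716.115
```

View pics/w5.png

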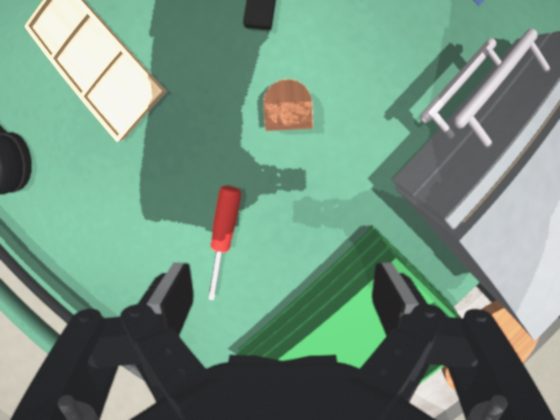

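The wrist view shows the tall heel at (288,105) with its round end up. The crate and cabinet are clear of the grasp.

```bash
python3 -c "
from m import *
legs(.4957,.3799,-.004,225,1)"
```

```text
now [0.5583 0.4299 0.204 ] psi -138.05 q [ 32.  38.  23.  75.  -0. -10.] t 19.62
[[0.4, 0.023, 1.04], [0, 0, -0.0085]] rows>= 4
```

Call:
{"method": "jog_arm", "body": {
  "steps": [
    [[0.4, 0.023, 0], [0, 0, -0.0085], 1],
    [[0.4, 0.023, 0.1], [0, 0, -0.0085], 1],
    [[0.4, 0.023, 0.3], [0, 0, -0.0085], 1],
    [[0.4, 0.023, 0.5], [0, 0, -0.0085], 1],
    [[0.4, 0.023, 0.5], [0, 0, -0.0085], 1],
    [[0.4, 0.023, 0.5], [0, 0, -0.0085], 1]
  ]
}}

```text
clock: 20.38
ee_pos: [0.496, 0.3815, 0.1056]
ee_rot: [-1.204, 2.9, 0.0]
wrist_force: [0.3, 0.2, 0.6]
gripper_width: 0.0856
finger_force: 0.0
```

```bash
python3 -c "
from m import *
legs(.4957,.3799,-.004,225,1)"
```

```text
now [0.496  0.3815 0.1056] psi -134.91 q [ 31.  32.  -3.  55.  -0. -14.] t 20.38
[[0.007, -0.005, 0.548], [0, 0, 0.0002]] rows>= 2
```

Call:
{"method": "jog_arm", "body": {
  "steps": [
    [[0.005, -0.004, 0.2], [0, 0, 0], 1],
    [[0.005, -0.004, 0.4], [0, 0, 0], 1],
    [[0.005, -0.004, 0.548], [0, 0, 0], 1],
    [[0.005, -0.004, 0.548], [0, 0, 0], 1],
    [[0.005, -0.004, 0.548], [0, 0, 0], -1],
    [[0.005, -0.004, 0.548], [0, 0, 0], -1],
    [[0.005, -0.004, 0.548], [0, 0, 0], -1],
    [[0.005, -0.004, 0.548], [0, 0, 0], -1],
    [[0.005, -0.004, 0.548], [0, 0, 0], -1],
    [[0.005, -0.004, 0.548], [0, 0, 0], -1]
  ]
}}

```text
clock: 21.62
ee_pos: [0.4961, 0.3809, -0.0038]
ee_rot: [-1.204, 2.898, 0.001]
wrist_force: [-0.9, -0.5, 7.9]
gripper_width: 0.0433
finger_force: 39.9
```

Call:
{"method": "jog_arm", "body": {
  "steps": [
    [[0, 0, -0.15], [0, 0, 0], -1],
    [[0, 0, -0.35], [0, 0, 0], -1],
    [[0, 0, -0.45], [0, 0, 0], -1],
    [[0, 0, -0.45], [0, 0, 0], -1],
    [[0, 0, -0.45], [0, 0, 0], -1]
  ]
}}

```text
clock: 22.25
ee_pos: [0.4944, 0.3799, 0.0836]
ee_rot: [1.205, -2.9, 0.0]
wrist_force: [0.5, -1.2, -1.8]
gripper_width: 0.0436
finger_force: 39.8
```

```bash
python3 -c "
from m import *
legs(.5982,.148,.085,263.1)"
```

```text
now [0.4944 0.3799 0.0836] psi -134.88 q [ 31.  33.  -5.  53.   0. -14.] t 22.25
[[0.228, -0.593, -0.003], [0, 0, -0.0527]] rows>= 3
[[0.408, -0.487, -0.003], [0, 0, -0.0527]] rows>= 3
```

Call:
{"method": "jog_arm", "body": {
  "steps": [
    [[0.228, -0.593, 0], [0, 0, -0.0527], -1],
    [[0.228, -0.593, 0], [0, 0, -0.0527], -1],
    [[0.228, -0.593, 0], [0, 0, -0.0527], -1],
    [[0.228, -0.593, 0], [0, 0, -0.0527], -1]
  ]
}}

```text
clock: 22.75
ee_pos: [0.5462, 0.2637, 0.0833]
ee_rot: [1.663, -2.663, -0.001]
wrist_force: [-0.5, -0.3, -1.5]
gripper_width: 0.0436
finger_force: 40.2
```

Call:
{"method": "jog_arm", "body": {
  "steps": [
    [[0.408, -0.487, 0], [0, 0, -0.0527], -1],
    [[0.408, -0.487, 0], [0, 0, -0.0527], -1],
    [[0.408, -0.487, 0], [0, 0, -0.0527], -1],
    [[0.408, -0.487, 0], [0, 0, -0.0527], -1],
    [[0.408, -0.487, 0], [0, 0, -0.0527], -1],
    [[0.408, -0.487, 0], [0, 0, -0.0527], -1]
  ]
}}

```text
clock: 23.5
ee_pos: [0.5981, 0.1498, 0.0843]
ee_rot: [2.085, -2.35, -0.0]
wrist_force: [-1.1, 0.8, -1.7]
gripper_width: 0.0437
finger_force: 40.3
```

```bash
python3 - <<'E'
from m import *
legs(.5982,.148,.0012,263.1,1)
s=sensors.read_state();c=snap('wrist','w6.png')
a=np.radians(83.1);u=np.array([np.cos(a),np.sin(a),0]);v=np.array([np.sin(a),-np.cos(a),0]);O=np.array([.5982,.148,.016])
im=cv2.imread('pics/w6.png')
for k in(-.113,-.037,.037,.113):
    for m in(-.04,.04):
        p=wproj(c,s,O+k*u+m*v);cv2.circle(im,tuple(int(t) for t in p),3,(0,0,255),-1)
cv2.imwrite('pics/w6m.png',im)
E
```

```text
now [0.5981 0.1498 0.0843] psi -96.85 q [  7.  32.  -6.  52.   0. -76.] t 23.5
[[0.009, -0.002, 0.415], [0, 0, 0.0001]] rows>= 2
```

View pics/w6m.png

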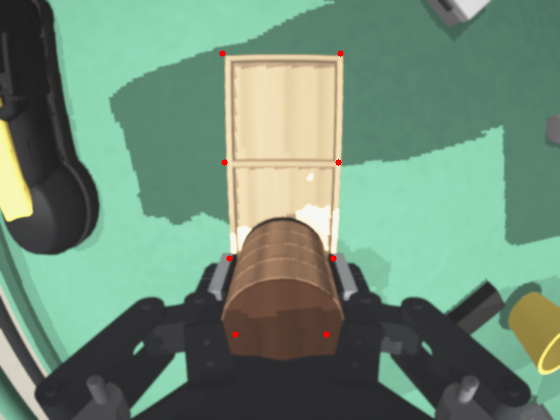

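The predicted tray3 corners sit 1–3 px left of the real rim (about 1.5 mm), and the heel is held square. I'll place it shifted 1.4 mm to −x.

Call:
{"method": "jog_arm", "body": {
  "steps": [
    [[0.01, 0.005, 0.2], [0, 0, 0], -1],
    [[0.01, 0.005, 0.35], [0, 0, 0], -1],
    [[0.01, 0.005, 0.41], [0, 0, 0], -1],
    [[0.01, 0.005, 0.417], [0, 0, 0], -1],
    [[0.01, 0.005, 0.417], [0, 0, 0], -1],
    [[0.01, 0.005, 0.417], [0, 0, 0], 0.3],
    [[0.01, 0.005, 0.417], [0, 0, 0], 0.6],
    [[0.01, 0.005, 0.417], [0, 0, 0], 1],
    [[0.01, 0.005, 0.417], [0, 0, 0], 1],
    [[0.01, 0.005, 0.25], [0, 0, 0], 1],
    [[0.01, 0.005, 0], [0, 0, 0], 1],
    [[0.01, 0.005, -0.25], [0, 0, 0], 1],
    [[0.01, 0.005, -0.45], [0, 0, 0], 1],
    [[0.01, 0.005, -0.45], [0, 0, 0], 1],
    [[0.01, 0.005, -0.45], [0, 0, 0], 1]
  ]
}}

```text
clock: 25.42
ee_pos: [0.5971, 0.1463, 0.1737]
ee_rot: [2.083, -2.351, -0.001]
wrist_force: [0.2, -0.1, 0.3]
gripper_width: 0.0856
finger_force: 0.0
```

```bash
python3 - <<'E'
from m import *
# camera over the tin, tool yaw chosen from the top view of the lid
import pickle
d,_=pickle.load(open('v0.pkl','rb'));T=d['top']
b=blob(T,'grey',(265,238,32,32));W=np.array([onz(T,*p,.034) for p in b])[:,:2].astype(np.float32)*1000
print(cv2.minAreaRect(W))
p=np.radians(263);J=np.array([.4445,-.0138]);t=J-.077*np.array([np.cos(p),np.sin(p)]);legs(t[0],t[1],.17,263)
E
```

```text
((445.7233581542969, -13.567459106445312), (52.52998352050781, 42.09386444091797), 37.27100372314453)
now [0.5971 0.1463 0.1737] psi -96.94 q [  7.  28.   1.  63.   0. -76.] t 25.43
[[0.502, 0.66, 0.018], [0, 0, 0.0002]] rows>= 3
```

Call:
{"method": "jog_arm", "body": {
  "steps": [
    [[0.5, 0.66, 0], [0, 0, 0], 1],
    [[0.5, 0.66, 0], [0, 0, 0], 1],
    [[0.5, 0.66, 0], [0, 0, 0], 1],
    [[0.5, 0.66, 0], [0, 0, 0], 1],
    [[0.5, 0.66, 0], [0, 0, 0], 1],
    [[0.5, 0.66, 0], [0, 0, 0], 1]
  ]
}}

```text
clock: 26.18
ee_pos: [0.455, 0.0634, 0.1739]
ee_rot: [2.083, -2.351, -0.001]
wrist_force: [-0.3, -0.3, -0.3]
gripper_width: 0.0855
finger_force: 0.0
```

```bash
cat >> m.py <<'E'
def tin(c,s,X,r=48):
    u=wproj(c,s,X);x0,y0=int(u[0]-r),max(0,int(u[1]-r))
    h=cv2.cvtColor(c['img'],cv2.COLOR_RGB2HSV);V=h[...,2]*(h[...,1]<50);sub=V[y0:y0+2*r,x0:x0+2*r]
    m=np.zeros(V.shape,np.uint8);m[y0:y0+2*r,x0:x0+2*r]=(sub>215)
    b=max(cv2.findContours(m,0,cv2.CHAIN_APPROX_NONE)[0],key=cv2.contourArea)[:,0].astype(float)
    print('pix',u.round(),b.min(0),b.max(0),'lid rect mm',cv2.minAreaRect((wz(c,s,b,X[2])[:,:2]*1000).astype(np.float32)),'Vpct',np.percentile(sub,[50,80,95]))
E
python3 - <<'E'
from m import *
s=sensors.read_state();c=snap('wrist','w7.png');print(s['ee_pos'],psi(s))
tin(c,s,[.4457,-.0136,.034])
legs(.4457,-.0136,.06,217.3,1)
E
```

```text
[0.45501073 0.06340091 0.17385344] -96.9080214535593
pix [282. 106.] [252.  76.] [315. 137.] lid rect mm ((443.70904541015625, -13.090404510498047), (46.395103454589844, 36.07115936279297), 37.1763801574707) Vpct [  0. 219. 227.]
now [0.455  0.0634 0.1739] psi -96.9 q [ -1.  12. -23.  56.   0. -84.] t 26.23
[[0.388, -0.0, 0.569], [0, 0, 0.1272]] rows>= 5
```

View pics/w7.png

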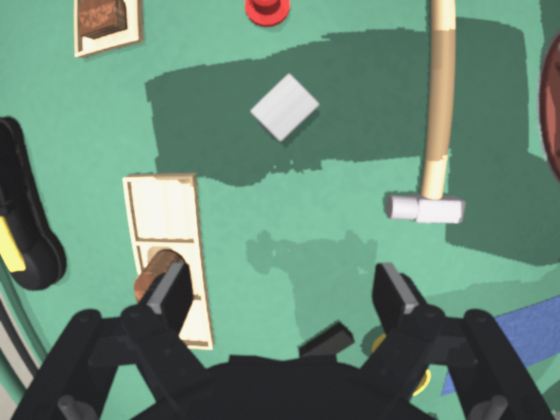

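The view shows the tin at (285,107), isolated. The tall heel stands upright in tray3's middle compartment at (158,270).

Call:
{"method": "jog_arm", "body": {
  "steps": [
    [[0.386, 0.01, 0.3], [0, 0, 0.1275], 1],
    [[0.386, 0.01, 0.3], [0, 0, 0.1275], 1],
    [[0.386, 0.01, 0.3], [0, 0, 0.1275], 1],
    [[0.386, 0.01, 0.3], [0, 0, 0.1275], 1],
    [[0.386, 0.01, 0.3], [0, 0, 0.1275], 1],
    [[0.386, 0.01, 0.45], [0, 0, 0.1275], 1],
    [[0.386, 0.01, 0.45], [0, 0, 0.1275], 1]
  ]
}}

```text
clock: 27.1
ee_pos: [0.4419, -0.0128, 0.0828]
ee_rot: [1.001, -2.974, -0.003]
wrist_force: [0.4, 0.8, 0.3]
gripper_width: 0.0854
finger_force: 0.0
```

```bash
python3 -c "
from m import *
legs(.444,-.0131,-.006,217.2,1)"
```

```text
now [ 0.4419 -0.0128  0.0828] psi -142.8 q [-11.  16. -33.  41.   0. -48.] t 27.1
[[-0.008, -0.008, 0.444], [0, 0, -0.0]] rows>= 2
```

Call:
{"method": "jog_arm", "body": {
  "steps": [
    [[-0.006, -0.006, 0.2], [0, 0, 0], 1],
    [[-0.006, -0.006, 0.4], [0, 0, 0], 1],
    [[-0.006, -0.006, 0.445], [0, 0, 0], 1],
    [[-0.006, -0.006, 0.445], [0, 0, 0], 1],
    [[-0.006, -0.006, 0.445], [0, 0, 0], -1],
    [[-0.006, -0.006, 0.445], [0, 0, 0], -1],
    [[-0.006, -0.006, 0.445], [0, 0, 0], -1],
    [[-0.006, -0.006, 0.445], [0, 0, 0], -1],
    [[-0.006, -0.006, 0.445], [0, 0, 0], -1],
    [[-0.006, -0.006, 0.445], [0, 0, 0], -1]
  ],
  "squeeze": 50
}}

```text
clock: 28.35
ee_pos: [0.4454, -0.0136, -0.0037]
ee_rot: [-1.001, 2.976, -0.001]
wrist_force: [-2.9, 0.6, 9.9]
gripper_width: 0.0394
finger_force: 49.4
```

Call:
{"method": "jog_arm", "body": {
  "steps": [
    [[0, 0, -0.1], [0, 0, 0], -1],
    [[0, 0, -0.25], [0, 0, 0], -1],
    [[0, 0, -0.45], [0, 0, 0], -1],
    [[0, 0, -0.45], [0, 0, 0], -1],
    [[0, 0, -0.45], [0, 0, 0], -1]
  ]
}}

```text
clock: 28.98
ee_pos: [0.4445, -0.0135, 0.0851]
ee_rot: [-1.001, 2.978, -0.0]
wrist_force: [-0.2, 0.8, -1.8]
gripper_width: 0.0387
finger_force: 51.4
```

```bash
python3 -c "
from m import *
legs(.588,.0738,.085,263.1)"
```

```text
now [ 0.4445 -0.0135  0.0851] psi -142.84 q [-11.  16. -33.  42.  -0. -48.] t 28.98
[[-0.836, -0.085, 0.0], [0, 0, -0.1276]] rows>= 5
```

Call:
{"method": "jog_arm", "body": {
  "steps": [
    [[-0.836, -0.085, 0], [0, 0, -0.1276], -1],
    [[-0.836, -0.085, 0], [0, 0, -0.1276], -1],
    [[-0.836, -0.085, 0], [0, 0, -0.1276], -1],
    [[-0.836, -0.085, 0], [0, 0, -0.1276], -1],
    [[-0.836, -0.085, 0], [0, 0, -0.1276], -1],
    [[-0.836, -0.085, 0], [0, 0, -0.1276], -1],
    [[-0.836, -0.085, 0], [0, 0, -0.1276], -1],
    [[-0.836, -0.085, 0], [0, 0, -0.1276], -1]
  ]
}}

```text
clock: 29.98
ee_pos: [0.588, 0.0738, 0.0851]
ee_rot: [2.083, -2.352, -0.0]
wrist_force: [0.7, -0.7, -1.6]
gripper_width: 0.039
finger_force: 51.3
```

```bash
python3 -c "
from m import *
legs(.588,.0738,.0018,263.1,1)"
```

```text
now [0.588  0.0738 0.0851] psi -96.95 q [  0.  30. -10.  50.   0. -83.] t 29.98
[[-0.0, 0.0, 0.416], [0, 0, -0.0001]] rows>= 2
```

Call:
{"method": "jog_arm", "body": {
  "steps": [
    [[0, 0, 0.2], [0, 0, 0], -1],
    [[0, 0, 0.35], [0, 0, 0], -1],
    [[0, 0, 0.41], [0, 0, 0], -1],
    [[0, 0, 0.416], [0, 0, 0], -1],
    [[0, 0, 0.416], [0, 0, 0], -1],
    [[0, 0, 0.416], [0, 0, 0], 0.3],
    [[0, 0, 0.416], [0, 0, 0], 0.6],
    [[0, 0, 0.416], [0, 0, 0], 1],
    [[0, 0, 0.416], [0, 0, 0], 1],
    [[0, 0, 0.25], [0, 0, 0], 1],
    [[0, 0, 0], [0, 0, 0], 1],
    [[0, 0, -0.25], [0, 0, 0], 1],
    [[0, 0, -0.45], [0, 0, 0], 1],
    [[0, 0, -0.45], [0, 0, 0], 1],
    [[0, 0, -0.45], [0, 0, 0], 1]
  ]
}}

```text
clock: 31.85
ee_pos: [0.5878, 0.0739, 0.1747]
ee_rot: [2.083, -2.351, -0.001]
wrist_force: [-0.3, -0.1, -0.5]
gripper_width: 0.0856
finger_force: 0.0
```

```bash
python3 - <<'E'
from m import *
p=np.radians(265);J=np.array([.437,-.197]);t=J-.077*np.array([np.cos(p),np.sin(p)]);legs(t[0],t[1],.18,265)
E
```

```text
now [0.5878 0.0739 0.1747] psi -96.9 q [  0.  26.  -2.  62.   0. -83.] t 31.85
[[0.525, 0.299, -0.013], [0, 0, -0.0026]] rows>= 2
[[0.52, 0.308, -0.013], [0, 0, -0.0026]] rows>= 2
```

Call:
{"method": "jog_arm", "body": {
  "steps": [
    [[1.0, 0.62, 0], [0, 0, -0.005], 1],
    [[1.0, 0.62, 0], [0, 0, -0.005], 1],
    [[1.0, 0.62, 0], [0, 0, -0.005], 1],
    [[1.0, 0.62, 0], [0, 0, -0.005], 1],
    [[1.0, 0.62, 0], [0, 0, -0.005], 1],
    [[1.0, 0.62, 0], [0, 0, -0.005], 1],
    [[1.0, 0.62, 0], [0, 0, -0.005], 1]
  ]
}}

```text
clock: 32.72
ee_pos: [0.4415, -0.1089, 0.1748]
ee_rot: [2.122, -2.317, -0.001]
wrist_force: [-0.2, -1.2, -0.4]
gripper_width: 0.0855
finger_force: 0.0
```

```bash
python3 - <<'E'
from m import *
s=sensors.read_state();c=snap('wrist','w8.png');print(s['ee_pos'],psi(s))
# foot edge circle at z=.012 and stem-top at .05
u=wproj(c,s,[.437,-.197,.03]);r=32;x0,y0=int(u[0]-r),int(u[1]-r);b=blob(c,'grey',(x0,y0,2*r,2*r))
W=(wz(c,s,b,.012)[:,:2]*1000).astype(np.float32);print(u.round(),b.min(0),b.max(0),cv2.minEnclosingCircle(W),cv2.fitEllipse(W))
E
```

```text
[ 0.44149295 -0.10893437  0.17483548] -95.02262984120514
[278.  95.] [255.  73.] [301. 118.] ((437.55291748046875, -196.83950805664062), 22.411725997924805) ((437.561279296875, -196.72254943847656), (43.53152847290039, 43.57272720336914), 5.8424577713012695)
```

View pics/w8.png

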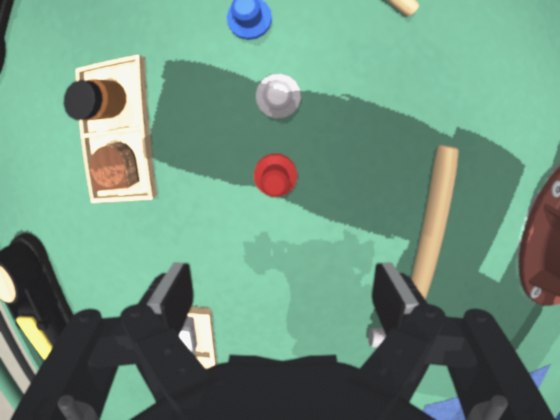

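The view shows the silver die at (278,96) between blue (249,15) and red (275,175). The jar and the low heel both stand upright in tray2. The fingers close along x, clear of the look-alikes.

```bash
python3 -c "
from m import *
legs(.4376,-.1968,.001,265,1)"
```

```text
now [ 0.4415 -0.1089  0.1749] psi -95.01 q [ -23.   11.  -23.   56.    0. -108.] t 32.77
[[0.439, -0.019, 0.869], [0, 0, -0.0]] rows>= 4
```

Call:
{"method": "jog_arm", "body": {
  "steps": [
    [[0.436, -0.017, 0], [0, 0, 0], 1],
    [[0.436, -0.017, 0], [0, 0, 0], 1],
    [[0.436, -0.017, 0.1], [0, 0, 0], 1],
    [[0.436, -0.017, 0.3], [0, 0, 0], 1],
    [[0.436, -0.017, 0.55], [0, 0, 0], 1],
    [[0.436, -0.017, 0.75], [0, 0, 0], 1],
    [[0.436, -0.017, 0.87], [0, 0, 0], 1],
    [[0.436, -0.017, 0.87], [0, 0, 0], 1],
    [[0.436, -0.017, 0.87], [0, 0, 0], -1],
    [[0.436, -0.017, 0.87], [0, 0, 0], -1],
    [[0.436, -0.017, 0.87], [0, 0, 0], -1],
    [[0.436, -0.017, 0.87], [0, 0, 0], -1],
    [[0.436, -0.017, 0.87], [0, 0, 0], -1],
    [[0.436, -0.017, 0.87], [0, 0, 0], -1],
    [[0.436, -0.017, 0.87], [0, 0, 0], -1]
  ],
  "squeeze": 60
}}

```text
clock: 34.65
ee_pos: [0.4378, -0.1974, 0.0026]
ee_rot: [-2.12, 2.317, -0.004]
wrist_force: [-0.9, 2.1, 10.9]
gripper_width: 0.0245
finger_force: 74.6
```

Call:
{"method": "jog_arm", "body": {
  "steps": [
    [[0, 0, -0.1], [0, 0, 0], -1],
    [[0, 0, -0.25], [0, 0, 0], -1],
    [[0, 0, -0.45], [0, 0, 0], -1],
    [[0, 0, -0.65], [0, 0, 0], -1],
    [[0, 0, -0.65], [0, 0, 0], -1],
    [[0, 0, -0.65], [0, 0, 0], -1]
  ]
}}

```text
clock: 35.4
ee_pos: [0.4364, -0.1967, 0.1309]
ee_rot: [2.12, -2.318, -0.001]
wrist_force: [0.5, -0.1, -3.0]
gripper_width: 0.0248
finger_force: 74.0
```

```bash
python3 -c "
from m import *
legs(.606,.2215,.13,263.1)"
```

```text
now [ 0.4364 -0.1967  0.1309] psi -95.1 q [ -33.   16.  -24.   50.   -0. -118.] t 35.4
[[-0.719, -0.22, 0.001], [0, 0, 0.0017]] rows>= 3
[[-0.722, -0.212, 0.001], [0, 0, 0.0017]] rows>= 3
[[-0.724, -0.205, 0.001], [0, 0, 0.0017]] rows>= 3
```

Call:
{"method": "jog_arm", "body": {
  "steps": [
    [[-0.36, -0.11, 0], [0, 0, 0.002], -1],
    [[-0.72, -0.22, 0], [0, 0, 0.002], -1],
    [[-0.72, -0.22, 0], [0, 0, 0.002], -1],
    [[-0.72, -0.22, 0], [0, 0, 0.002], -1]
  ]
}}

```text
clock: 35.9
ee_pos: [0.4927, -0.0556, 0.1299]
ee_rot: [2.108, -2.327, -0.004]
wrist_force: [0.4, -0.2, -2.4]
gripper_width: 0.0245
finger_force: 74.0
```

Call:
{"method": "jog_arm", "body": {
  "steps": [
    [[-0.36, -0.106, 0], [0, 0, 0.002], -1],
    [[-0.72, -0.212, 0], [0, 0, 0.002], -1],
    [[-0.72, -0.212, 0], [0, 0, 0.002], -1],
    [[-0.72, -0.212, 0], [0, 0, 0.002], -1]
  ]
}}

```text
clock: 36.4
ee_pos: [0.5498, 0.0821, 0.1301]
ee_rot: [2.092, -2.342, -0.002]
wrist_force: [0.0, -0.9, -1.3]
gripper_width: 0.0243
finger_force: 74.1
```

Call:
{"method": "jog_arm", "body": {
  "steps": [
    [[-0.36, -0.1, 0], [0, 0, 0.002], -1],
    [[-0.72, -0.205, 0], [0, 0, 0.002], -1],
    [[-0.72, -0.205, 0], [0, 0, 0.002], -1],
    [[-0.72, -0.205, 0], [0, 0, 0.002], -1],
    [[-0.72, -0.205, 0], [0, 0, 0.002], -1],
    [[-0.72, -0.205, 0], [0, 0, 0.002], -1]
  ]
}}

```text
clock: 37.15
ee_pos: [0.607, 0.2182, 0.1312]
ee_rot: [2.074, -2.359, -0.0]
wrist_force: [-0.1, -0.0, -1.9]
gripper_width: 0.0246
finger_force: 74.1
```

```bash
python3 -c "
from m import *
legs(.606,.2215,.0075,263.1,1)"
```

```text
now [0.607  0.2182 0.1312] psi -97.36 q [ 13.  33.   3.  60.  -0. -69.] t 37.15
[[-0.016, 0.007, 0.619], [0, 0, -0.0013]] rows>= 2
```

Call:
{"method": "jog_arm", "body": {
  "steps": [
    [[-0.014, 0.006, 0.25], [0, 0, 0], -1],
    [[-0.014, 0.006, 0.45], [0, 0, 0], -1],
    [[-0.014, 0.006, 0.58], [0, 0, 0], -1],
    [[-0.014, 0.006, 0.62], [0, 0, 0], -1],
    [[-0.014, 0.006, 0.62], [0, 0, 0], -1],
    [[-0.014, 0.006, 0.62], [0, 0, 0], 0],
    [[-0.014, 0.006, 0.62], [0, 0, 0], 0.4],
    [[-0.014, 0.006, 0.62], [0, 0, 0], 1],
    [[-0.014, 0.006, 0.62], [0, 0, 0], 1],
    [[-0.014, 0.006, 0.62], [0, 0, 0], 1],
    [[-0.014, 0.006, 0.4], [0, 0, 0], 1],
    [[-0.014, 0.006, 0.15], [0, 0, 0], 1],
    [[-0.014, 0.006, -0.15], [0, 0, 0], 1],
    [[-0.014, 0.006, -0.4], [0, 0, 0], 1],
    [[-0.2, 0.5, -0.4], [0, 0, 0], 1],
    [[0.2, 0.9, -0.4], [0, 0, 0], 1],
    [[0.2, 0.9, -0.4], [0, 0, 0], 1],
    [[0.2, 0.9, -0.4], [0, 0, 0], 1],
    [[0.2, 0.9, -0.4], [0, 0, 0], 1]
  ]
}}

```text
clock: 39.52
ee_pos: [0.4241, 0.2032, 0.212]
ee_rot: [-2.075, 2.356, -0.001]
wrist_force: [1.0, -0.0, 0.6]
gripper_width: 0.0856
finger_force: 0.0
```

```bash
python3 - <<'E'
from m import *
T=snap('top');S=snap('side')
z=lambda i,x,y,w,h:cv2.resize(i[y:y+h,x:x+w,::-1],(400,300),interpolation=cv2.INTER_CUBIC)
t,s=T['img'],S['img']
cv2.imwrite('pics/fin.png',np.vstack([np.hstack([z(t,170,165,110,75),z(t,300,160,80,60)]),np.hstack([z(s,235,140,92,69),z(s,280,215,100,80)])]))
cv2.imwrite('pics/t9.png',t[:,:,::-1])
E
```

```text
(no output)
```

View pics/fin.png

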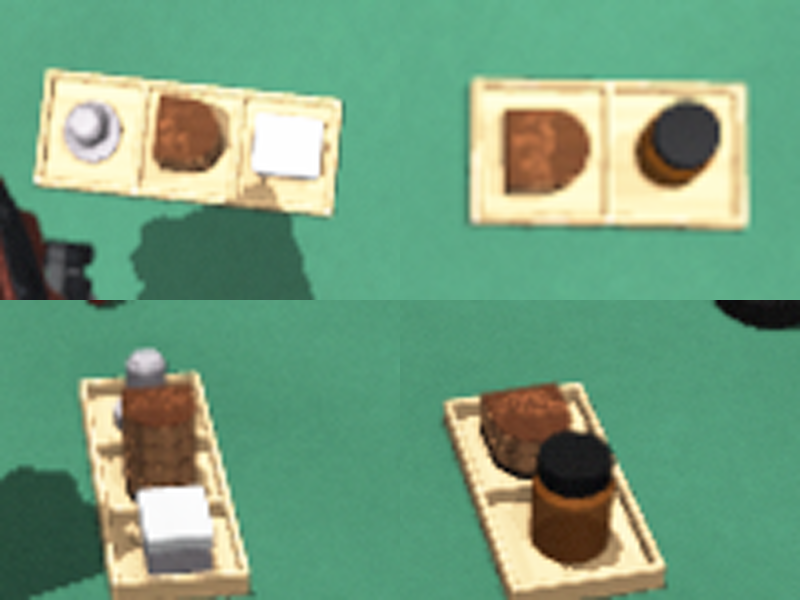

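The crops show all five items upright in their compartments: die, tall heel and tin in tray3, low heel and jar in tray2. The gripper is clear.

```bash
python3 -c "
from station import ctrl
print(ctrl.hand_in())"
```

```text
the job is handed in; nothing more can be done
None
```

Both trays are made up and the job is handed in: the low heel block and cement jar are in the two-compartment tray, and the tall heel block is in the middle of the other with the nail tin and eyelet die either side, all upright in the final pictures.

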